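# Pump up the disinfectant sprayer

### The job

Bring the pressure sprayer on the desk up to pressure: press its pump knob down with your fingertips and let it spring back up, over and over, until the indicator pin beside the knob stands fully out. Only press the knob from above - do not grip it, and do not touch the pin - and leave the sprayer standing where it is with the knob up; leave the other things on the desk alone.

Things in the scene. Friction and masses are not known exactly. Their poses are not given: they have to be found in the camera images.
- sprayer: Pressure sprayer for disinfectant, upright and loose on the desk, 1.1 to 1.8 kg: round white tank 108 mm across, black collar, grey head 46 mm wide (top 215 mm up), handle with trigger at one end, brass nozzle at the other. Origin: centre of its underside. z up, x from handle (to x = -133 mm) towards nozzle (to x = +96 mm, 197 mm up). Nothing else near it is taller than 180 mm.
- knob_top (a point): Centre of the slightly domed top of the pump knob: a black round cap, 53 mm across, 19 mm thick (the lower 10 mm is an upright skirt), on a steel stem in the middle of the sprayer's head, on the tank's axis. 275 mm above the desk at rest, 243 mm when pushed right down. It is the highest part of the sprayer.
- pump (a joint): How far the knob is pushed down, m: 0 up, at rest; 0.032 right down on its stop. A spring returns it: 6 N to start it, 16 N right down. Each stroke (from within 6 mm of the top down to at least 24 mm) carries the indicator pin one 3 mm step out (the first one 2 to 6 mm); much shorter strokes may do nothing.
- gauge_pin (a joint): How far the pressure indicator pin stands out, m: 0 flush with its gland, about 0.017 to 0.018 fully out. It starts anywhere between 0 and 0.008, stays where pumping has brought it and rises in steps, so some three to six strokes are needed; once it is fully out further strokes change nothing.
- pin_top (a point): Centre of the top of the indicator pin: upright steel pin 9 mm across in a small black gland 17 mm across on the head, 47 mm from the knob's axis towards the nozzle (sprayer x = +47 mm, y = 0). 222 mm above the desk when in, 240 mm fully out. It has three dark rings; the third comes clear of the gland only when it is fully out (16 mm).
- sanitiser: Bystander: clear hand-sanitiser bottle 67 mm across with a white press-down dispenser and spout, 175 mm tall in all, 0.3 kg. Origin: centre of its underside.
- dispenser (a joint): How far the sanitiser bottle's white dispenser is pressed down, m: 0 at rest, 0.014 right down.
- tub: Bystander: white round sample tub with a blue lid, 106 mm across, 74 mm tall. Origin: centre of its underside.
- dishes: Bystander: stack of four clear covered dishes, 91 mm across, 52 mm tall. Origin: centre of its underside.
- pen_cup: Bystander: black pen cup, 74 mm across, with pens and green-handled scissors, 164 mm tall in all. Origin: centre of its underside.
- mouse: Bystander: black computer mouse on a blue pad, about 75 by 62 mm, 34 mm tall. Origin: centre of its underside (below the rear part).
- slide_box: Bystander: flat grey box for microscope slides, 85 by 175 mm, 36 mm tall. Origin: centre of its underside.
- stapler: Bystander: black stapler, 135 by 34 mm, 45 mm tall. Origin: centre of its underside.

How it is judged:
By the outcome, as a careful person would: the job done as asked, in the order asked, and still so for the second after the job is handed in, with the robot touching nothing.
It also fails if it takes over 45 s, if anything falls off the work surface, if the arm or the gripper's body presses on something with over 40 N, if the wrist force passes 120 N, or if a joint passes its speed limit or range.

### The arm

A 6-joint arm with a two-finger parallel gripper is mounted at the origin on the work surface. World frame = base frame: x ahead of the robot, y to its left, z up, the work surface at z = 0. Lengths are in m, angles in rad, forces in N, time in s.
With the tool pointing down it reaches from about 0.35 to 0.95 m from the base axis. Payload 17.4 kg.
Tool frame: the origin (TCP) lies at the very end of the fingers, on their centre line; the grasp point (between the pads) lies 19 mm behind it; y points along the fingers, z is the direction in which the jaws open and shut, and the axes are right-handed (so a half turn about y gives the same grasp; the last joint's range is limited). The gripper opens to 93 mm and grips with 3 to 60 N. Pads are 15 mm wide; open, the fingers measure 128 mm over their backs; the gripper's body (75 mm by 188 mm) begins 65 mm behind the grasp point.
Start: joints at [-1.17, 0.116, 1.442, -0, 1.584, -0.038], TCP at [0.287, -0.611, 0.219] pointing down, gripper open.
Joint ranges: [-2.83, 2.83], [-0.83, 2.19], [0.07, 2.5], [-1.14, 4.28], [0.01, 3], [-2.97, 2.97]. Speed limits (rad/s): [1.89, 1.89, 2.22, 3.14, 3.14, 3.14].

### API

Orientations are given as a 3x3 rotation matrix whose columns are the frame's x, y, z axes.
In Python, from station import arm, viewer, workorder, find_in, place_of gives the robot as it stands.
- The arm moves only by the shell command python3 -m inch 'ROWS' [FORCE]. ROWS is JSON, a list of rows, each an object of numbers: "tx", "ty", "tz": the shift along the tool's x, y, z in m; "wx", "wy", "wz": the turn, a rotation vector about the tool's x, y, z in rad; "gripper": the opening, from 0 (shut) to 1 (fully open). In form: [{"tx": .., "ty": .., "tz": .., "wx": .., "wy": .., "wz": .., "gripper": ..}, ...]. A call has 1 to 12 rows; each row shifts and turns the commanded pose from where the row before left it, along the tool's axes as they then stand; what a row does not reach is not made up. A row lasts 1/10 s, in which the tool goes at most 50 mm and 8.59 degrees, less where a joint would pass 70% of its speed; a pose out of reach is approached as far as the arm can. A call is refused whole if a number of a shift passes 0.05 or a number of a turn 0.15, either way. A call with a gripper value outside its range is refused whole. The fingers move at their own pace and stop on an object; FORCE is the grip in N (left out, the last holds). Time passes only in rows, so rows that do not move let the fingers close. It gives the time, the measured TCP pose, the force and the opening at its end, in the units of the state.
- arm.state(): the state, without advancing time (a new reading comes with each control period).
- viewer.capture(name): name is "side" or "top" or "wrist"; returns the picture (400x640x3 uint8, red, green, blue); there is no depth.
- viewer.calibration(name): a dict with "fx", "fy", "cx", "cy" (pixels), "world_from_camera" (4x4, takes a point from camera to world coordinates); the wrist camera has in their place "tool_from_camera" (4x4, takes a point from camera to tool coordinates, whose origin is the TCP and whose axes are the tool frame's). Camera axes: x right, y down, z forward; pixel columns grow to the right and rows downward; lengths in m; the calibration is good to about 2 mm. A picture is of the moment at which its call begins: read the wrist's pose just before it. calibration takes no time and is no camera call.
- workorder.sign_off(): hands the job in, once; it reports no verdict.
Trained networks look in the newest picture that a camera, given by its name, has taken for a name from the list of things; names that differ only in an ending like _2 or _b are one class to them, and where a whole thing is asked for, a point or a joint stands for the part that bears it (a point fixed in the world has none). Each returns a list of dicts, best first, with "p" (0 to 1); they miss things now and then, are a little off and sometimes report something else, mostly with a low value. They report only what shows in the picture. A call takes as long as a camera call.
- find_in(camera, query): "rect" ([centre column, centre row, width, height] in pixels, round what is visible of it).
- place_of(camera, query): "point" ([column, row] in pixels: a listed point, or the origin of a listed thing).
The state is a dict: "clock": time; "qpos": joint angles; "joint_vel": joint speeds; "effort": joint torques, N m; "ee_pos": TCP position; "tcp_rot": TCP orientation; "contact_force": force on the tool from outside, world axes, zero at the start; "moment": the same for the moment, N m; "finger_gap": finger opening in m.
Only numpy, scipy, OpenCV 4.12 (cv2) and the standard library are available. Lean on these libraries where they do the work, as an engineer would, in place of code of your own. Each camera call takes 0.05 s, during which the arm holds its last target.

## Working session

There is one attempt and no reset: what is moved stays moved. The work goes in short steps, Python scripts to look and compute and a shell command to move; the robot and the scene stay as the last step left them, time stands still between calls to the robot, and variables do not carry over. Pictures are saved under pics/ and viewed, and the job is handed in when it is done.

```bash
mkdir -p pics; ls; cat > h.py <<'E'
import numpy as np, cv2
from station import arm, viewer, workorder, find_in, place_of
def save(n,im): cv2.imwrite('pics/'+n+'.png', im[:,:,::-1])
def ray(cam,px,st=None):
    c=viewer.calibration(cam)
    if 'world_from_camera' in c: T=np.array(c['world_from_camera'])
    else:
        W=np.eye(4); W[:3,:3]=st['tcp_rot']; W[:3,3]=st['ee_pos']; T=W@np.array(c['tool_from_camera'])
    d=T[:3,:3]@np.array([(px[0]-c['cx'])/c['fx'],(px[1]-c['cy'])/c['fy'],1]); return T[:3,3],d/np.linalg.norm(d)
def proj(cam,P,st=None):
    c=viewer.calibration(cam)
    if 'world_from_camera' in c: T=np.array(c['world_from_camera'])
    else:
        W=np.eye(4); W[:3,:3]=st['tcp_rot']; W[:3,3]=st['ee_pos']; T=W@np.array(c['tool_from_camera'])
    p=np.linalg.inv(T)@np.append(P,1); return [c['cx']+c['fx']*p[0]/p[2],c['cy']+c['fy']*p[1]/p[2]]
def tri(rs):
    A=0;b=0
    for o,d in rs:
        M=np.eye(3)-np.outer(d,d); A=A+M; b=b+M@o
    x=np.linalg.solve(A,b); return x,[np.linalg.norm((np.eye(3)-np.outer(d,d))@(x-o)) for o,d in rs]
E
python3 - <<'E'
from h import *
np.set_printoptions(precision=4,suppress=True)
s=arm.state()
print(s)
for c in ('side','top','wrist'):
    s=arm.state(); save(c+'0',viewer.capture(c))
    print(c,viewer.calibration(c))
    for q in ('knob_top','pin_top','sprayer'):
        print(q,place_of(c,q)[:2],find_in(c,q)[:1])
E
```

```text
pics
{'clock': 0.0, 'qpos': array([-1.1698,  0.1166,  1.4423, -0.    ,  1.584 , -0.0378]), 'joint_vel': array([ 0.    ,  0.0019,  0.0007,  0.0005, -0.0003, -0.0011]), 'effort': array([  0.001 , -72.1266, -62.2605,   0.0782,   0.0238,  -0.0001]), 'ee_pos': array([ 0.2867, -0.6109,  0.2179]), 'tcp_rot': array([[-0.9053, -0.0005,  0.4249],
       [-0.4249,  0.0011, -0.9053],
       [-0.    , -1.    , -0.0012]]), 'contact_force': array([ 0.1513, -0.0355,  0.3594]), 'moment': array([0.051 , 0.0181, 0.0011]), 'finger_gap': 0.09277069021391002}
side {'fx': 439.4924215610342, 'fy': 439.4924215610342, 'cx': 321.27973503612816, 'cy': 202.29569190459034, 'world_from_camera': array([[-0.7913, -0.3253,  0.5177, -0.221 ],
       [-0.6111,  0.3932, -0.687 ,  1.0008],
       [ 0.0199, -0.86  , -0.5099,  0.9136],
       [ 0.    ,  0.    ,  0.    ,  1.    ]])}
knob_top [{'point': [316.9, 194.9], 'p': 0.71}] [{'rect': [319.0, 203.4, 20.8, 19.9], 'p': 0.61}]
pin_top [] [{'rect': [297.4, 304.6, 28.9, 37.0], 'p': 0.69}]
sprayer [{'point': [318.4, 267.3], 'p': 0.71}, {'point': [251.0, 269.7], 'p': 0.56}] [
[... 253 characters left out ...]
3,  0.0234],
       [-0.0028, -0.13  , -0.9915,  1.4742],
       [ 0.    ,  0.    ,  0.    ,  1.    ]])}
knob_top [{'point': [291.4, 224.7], 'p': 0.6}] [{'rect': [293.0, 223.6, 16.3, 17.4], 'p': 0.8}]
pin_top [] []
sprayer [{'point': [299.0, 229.3], 'p': 0.7}, {'point': [291.0, 225.9], 'p': 0.55}] [{'rect': [289.6, 229.4, 53.7, 52.7], 'p': 0.96}]
wrist {'fx': 299.3937709361767, 'fy': 299.3937709361767, 'cx': 317.1268251143421, 'cy': 203.6008948933103, 'tool_from_camera': array([[ 0.0012,  0.957 ,  0.2902, -0.0809],
       [ 0.0014, -0.2902,  0.957 , -0.1645],
       [ 1.    , -0.0007, -0.0016,  0.0005],
       [ 0.    ,  0.    ,  0.    ,  1.    ]])}
knob_top [] []
pin_top [] []
sprayer [] []
```

View pics/side0.png

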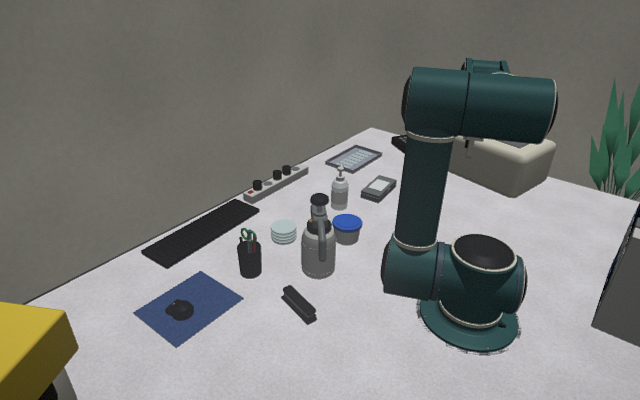

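View pics/top0.png

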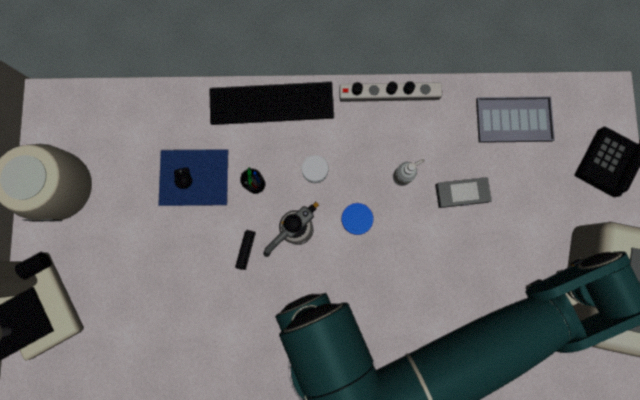

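```bash
python3 - <<'E'
from h import *
s=cv2.imread('pics/side0.png');t=cv2.imread('pics/top0.png')
a=cv2.resize(s[170:290,230:350],(400,400),interpolation=cv2.INTER_CUBIC)
b=cv2.resize(t[185:265,250:330],(400,400),interpolation=cv2.INTER_CUBIC)
cv2.imwrite('pics/z0.png',np.hstack([a,b]))
print(tri([ray('side',[316.9,194.9]),ray('top',[291.4,224.7])]))
print(tri([ray('side',[318.4,267.3]),ray('top',[299,229.3])]))
E
```

```text
(array([0.45749331, 0.11321057, 0.27541267]), [np.float64(0.00556968894687262), np.float64(0.005569688946872747)])
(array([4.58405080e-01, 1.04437784e-01, 4.87982645e-05]), [np.float64(0.0012517296066618371), np.float64(0.0012517296066617241)])
```

View pics/z0.png

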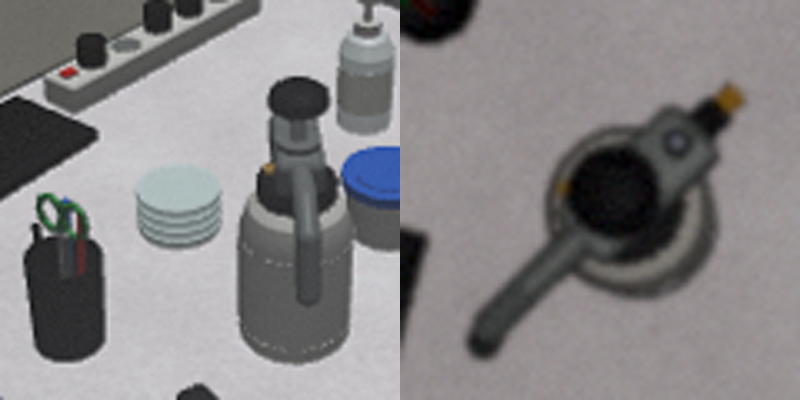

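The side view shows the knob centre at about (319,197). In the top view it is at about (292.7,223), with the nozzle at (316,204) and the handle end at (267,254). The sprayer is therefore near (0.46, 0.11), with the nozzle pointing about -45° in yaw. Next I lift, shut the fingers and travel.

```bash
python3 -m inch '[{"ty":-0.04,"gripper":0},{"ty":-0.04},{"ty":-0.04},{"ty":-0.04},{"tx":-0.022,"tz":-0.028},{"tx":-0.022,"tz":-0.028},{"tx":-0.022,"tz":-0.028},{"tx":-0.022,"tz":-0.028},{"tx":-0.022,"tz":-0.028},{"tx":-0.022,"tz":-0.028},{"tx":-0.022,"tz":-0.028},{"tx":-0.022,"tz":-0.028}]' 10
python3 -m inch '[{"tx":-0.022,"tz":-0.028},{"tx":-0.022,"tz":-0.028},{"tx":-0.022,"tz":-0.028},{"tx":-0.022,"tz":-0.028},{"tx":-0.022,"tz":-0.028},{"tx":-0.022,"tz":-0.028},{"tx":-0.022,"tz":-0.028},{"tx":-0.022,"tz":-0.028}]'
```

```text
schema error: expected keys tx, ty, tz, wx, wy, wz, gripper
schema error: expected keys tx, ty, tz, wx, wy, wz, gripper
```

```bash
python3 -m inch '[{"wy":0.12},{"wy":0.12},{"wy":0.12},{"wy":0.12},{"wy":0.12},{"wy":0.12},{"wy":0.12},{"wy":0.12},{"wy":0.12},{"wy":0.12},{}]'
python3 - <<'E'
from h import *
np.set_printoptions(precision=4,suppress=True)
s=arm.state();print(s['clock'],s['qpos'],s['ee_pos'],s['tcp_rot'],s['contact_force'],s['finger_gap'])
save('w1',viewer.capture('wrist'))
for q in ('knob_top','pin_top','sprayer'): print(q,place_of('wrist',q)[:2],find_in('wrist',q)[:1])
print(proj('wrist',[.458,.11,.275],s))
E
```

```text
1.05 [-1.1698  0.116   1.4416  0.      1.584  -0.0378] [ 0.2868 -0.6111  0.2187] [[-0.9053  0.      0.4249]
 [-0.4249  0.     -0.9053]
 [-0.     -1.     -0.    ]] [ 0.1668  0.2033 -0.1521] 0.0930748602830451
knob_top [] []
pin_top [] []
sprayer [] []
[np.float64(29732.46036804506), np.float64(20211.257931610195)]schema error: expected keys tx, ty, tz, wx, wy, wz, gripper
```

View pics/w1.png

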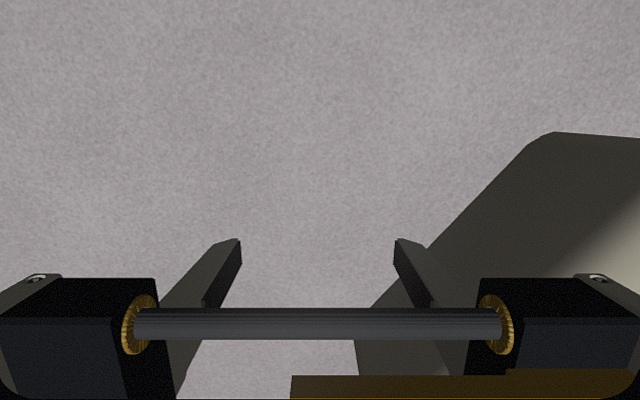

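The calls were refused because every row needs all seven keys. The wrist picture only shows the open fingers at columns 240 and 400 over bare desk. I'll send the moves again with full rows.

```bash
python3 -m inch '[{"tx":0,"ty":-0.04,"tz":0,"wx":0,"wy":0,"wz":0,"gripper":0},{"tx":0,"ty":-0.04,"tz":0,"wx":0,"wy":0,"wz":0,"gripper":0},{"tx":0,"ty":-0.04,"tz":0,"wx":0,"wy":0,"wz":0,"gripper":0},{"tx":0,"ty":-0.04,"tz":0,"wx":0,"wy":0,"wz":0,"gripper":0},{"tx":-0.022,"ty":0,"tz":-0.028,"wx":0,"wy":0,"wz":0,"gripper":0},{"tx":-0.022,"ty":0,"tz":-0.028,"wx":0,"wy":0,"wz":0,"gripper":0},{"tx":-0.022,"ty":0,"tz":-0.028,"wx":0,"wy":0,"wz":0,"gripper":0},{"tx":-0.022,"ty":0,"tz":-0.028,"wx":0,"wy":0,"wz":0,"gripper":0},{"tx":-0.022,"ty":0,"tz":-0.028,"wx":0,"wy":0,"wz":0,"gripper":0},{"tx":-0.022,"ty":0,"tz":-0.028,"wx":0,"wy":0,"wz":0,"gripper":0},{"tx":-0.022,"ty":0,"tz":-0.028,"wx":0,"wy":0,"wz":0,"gripper":0},{"tx":-0.022,"ty":0,"tz":-0.028,"wx":0,"wy":0,"wz":0,"gripper":0}]' 10
```

```text
clock: 2.6
ee_pos: [0.3509, -0.3321, 0.3788]
tcp_rot: [[-0.905, 0.0, 0.425], [-0.425, -0.0, -0.905], [-0.0, -1.0, 0.0]]
contact_force: [0.3, 0.6, -0.0]
finger_gap: 0.0023
```

```bash
python3 -m inch '[{"tx":-0.024,"ty":0,"tz":-0.03,"wx":0,"wy":0,"wz":0,"gripper":0},{"tx":-0.024,"ty":0,"tz":-0.03,"wx":0,"wy":0,"wz":0,"gripper":0},{"tx":-0.024,"ty":0,"tz":-0.03,"wx":0,"wy":0,"wz":0,"gripper":0},{"tx":-0.024,"ty":0,"tz":-0.03,"wx":0,"wy":0,"wz":0,"gripper":0},{"tx":-0.024,"ty":0,"tz":-0.03,"wx":0,"wy":0,"wz":0,"gripper":0},{"tx":-0.024,"ty":0,"tz":-0.03,"wx":0,"wy":0,"wz":0,"gripper":0},{"tx":-0.024,"ty":0,"tz":-0.03,"wx":0,"wy":0,"wz":0,"gripper":0},{"tx":-0.024,"ty":0,"tz":-0.03,"wx":0,"wy":0,"wz":0,"gripper":0},{"tx":-0.024,"ty":0,"tz":-0.03,"wx":0,"wy":0,"wz":0,"gripper":0},{"tx":-0.024,"ty":0,"tz":-0.03,"wx":0,"wy":0,"wz":0,"gripper":0},{"tx":-0.024,"ty":0,"tz":-0.03,"wx":0,"wy":0,"wz":0,"gripper":0},{"tx":0,"ty":0,"tz":0,"wx":0,"wy":0,"wz":0,"gripper":0}]'
python3 -m inch '[{"tx":0,"ty":0,"tz":0,"wx":0,"wy":0.12,"wz":0,"gripper":0},{"tx":0,"ty":0,"tz":0,"wx":0,"wy":0.12,"wz":0,"gripper":0},{"tx":0,"ty":0,"tz":0,"wx":0,"wy":0.12,"wz":0,"gripper":0},{"tx":0,"ty":0,"tz":0,"wx":0,"wy":0.12,"wz":0,"gripper":0},{"tx":0,"ty":0,"tz":0,"wx":0,"wy":0.12,"wz":0,"gripper":0},{"tx":0,"ty":0,"tz":0,"wx":0,"wy":0.12,"wz":0,"gripper":0},{"tx":0,"ty":0,"tz":0,"wx":0,"wy":0.12,"wz":0,"gripper":0},{"tx":0,"ty":0,"tz":0,"wx":0,"wy":0.12,"wz":0,"gripper":0},{"tx":0,"ty":0,"tz":0,"wx":0,"wy":0.12,"wz":0,"gripper":0},{"tx":0,"ty":0,"tz":0,"wx":0,"wy":0.12,"wz":0,"gripper":0},{"tx":0,"ty":0,"tz":0,"wx":0,"wy":0,"wz":0,"gripper":0}]'
python3 - <<'E'
from h import *
np.set_printoptions(precision=4,suppress=True)
s=arm.state();print(s['clock'],s['qpos'],s['ee_pos'],s['tcp_rot'],s['contact_force'],s['finger_gap'])
save('w2',viewer.capture('wrist'))
for q in ('knob_top','pin_top'): print(q,place_of('wrist',q)[:2],find_in('wrist',q)[:1])
print(proj('wrist',[.458,.11,.275],s))
E
```

```text
clock: 3.8
ee_pos: [0.45, 0.0807, 0.3782]
tcp_rot: [[-0.904, -0.001, 0.428], [-0.428, 0.001, -0.904], [0.0, -1.0, -0.001]]
contact_force: [-0.5, -0.2, -0.4]
finger_gap: 0.0006
clock: 4.9
ee_pos: [0.4496, 0.0768, 0.3788]
tcp_rot: [[-0.722, 0.0, -0.692], [0.692, -0.0, -0.722], [-0.0, -1.0, -0.0]]
contact_force: [-0.2, 0.1, -0.2]
finger_gap: 0.0002
4.9 [ 0.1134 -0.3556  1.615  -0.0001  1.882   2.448 ] [0.4496 0.0768 0.3788] [[-0.7222  0.0003 -0.6917]
 [ 0.6917 -0.0001 -0.7222]
 [-0.0003 -1.     -0.0001]] [-0.2442  0.0838 -0.1615] 0.000175311688424115
knob_top [{'point': [284.0, 219.3], 'p': 0.82}, {'point': [297.9, 167.2], 'p': 0.25}] [{'rect': [285.8, 214.8, 58.6, 53.9], 'p': 0.82}]
pin_top [{'point': [293.4, 160.9], 'p': 0.38}] [{'rect': [293.1, 160.2, 9.5, 8.2], 'p': 0.62}]
[np.float64(285.8554800946637), np.float64(220.3259909730309)]
```

View pics/w2.png

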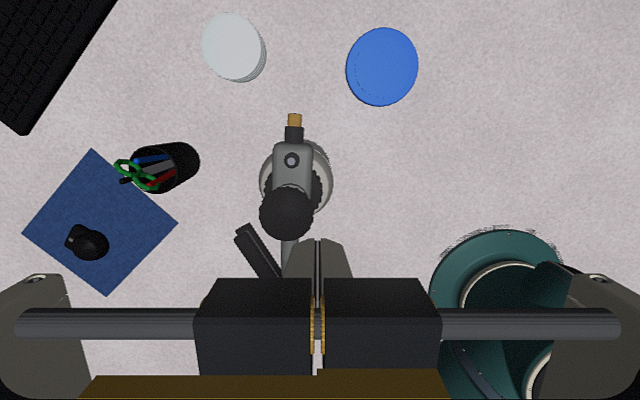

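The wrist view shows the knob at about (285.5,217), the pin gland at (292,160) and the nozzle at (294,120). The tips are just below the knob in the picture. Now triangulating.

```bash
python3 - <<'E'
from h import *
np.set_printoptions(precision=4,suppress=True)
s=arm.state()
w=ray('wrist',[285.2,217.5],s); t=ray('top',[292.5,223.4]); sd=ray('side',[319.2,196.5])
for n,r in (('wt',[w,t]),('ws',[w,sd]),('ts',[t,sd]),('all',[w,t,sd])):print(n,*tri(r))
x=tri([w,t,sd])[0]
for z in (.222,.228): 
    o,d=ray('wrist',[292,160.5],s); p=o+d*(z-o[2])/d[2]; print('pin',p,p-x)
o,d=w; k=o+d*(.275-o[2])/d[2]; print('knob@.275',k)
R=np.array(s['tcp_rot'])
print('to do tool', R.T@(x-s['ee_pos']), R.T@(k-s['ee_pos']))
E
```

```text
wt [0.4583 0.1087 0.2711] [np.float64(0.0020054776542544374), np.float64(0.0020054776542543793)]
ws [0.4588 0.1104 0.2692] [np.float64(0.0006254589303514795), np.float64(0.0006254589303514576)]
ts [0.4581 0.1082 0.2682] [np.float64(0.0012756231633272194), np.float64(0.0012756231633272283)]
all [0.4583 0.1092 0.2689] [np.float64(0.0018294399765011928), np.float64(0.0022564514562311666), np.float64(0.0004616145975614086)]
pin [0.4915 0.0748 0.222 ] [ 0.0332 -0.0345 -0.0469]
pin [0.4918 0.0737 0.228 ] [ 0.0335 -0.0355 -0.0409]
knob@.275 [0.4604 0.1088 0.275 ]
to do tool [ 0.0158  0.1098 -0.0292] [ 0.014   0.1037 -0.0303]
```

The knob is at (0.4595, 0.109), measured height about 0.27 against 0.275 in the text. The pin offset comes out at 48 mm against 47. Both are consistent, so I move above the knob.

```bash
python3 -m inch '[{"tx":0.0075,"ty":0,"tz":-0.015,"wx":0,"wy":0,"wz":0,"gripper":0},{"tx":0.0075,"ty":0.02,"tz":-0.015,"wx":0,"wy":0,"wz":0,"gripper":0},{"tx":0,"ty":0.03,"tz":0,"wx":0,"wy":0,"wz":0,"gripper":0},{"tx":0,"ty":0.03,"tz":0,"wx":0,"wy":0,"wz":0,"gripper":0},{"tx":0,"ty":0,"tz":0,"wx":0,"wy":0,"wz":0,"gripper":0},{"tx":0,"ty":0,"tz":0,"wx":0,"wy":0,"wz":0,"gripper":0}]'
python3 - <<'E'
from h import *
s=arm.state();save('w3',viewer.capture('wrist'));save('s3',viewer.capture('side'))
print(s['ee_pos'],[proj('wrist',P,s) for P in ([.4595,.109,.275],s['ee_pos'])])
im=cv2.imread('pics/s3.png')[150:290,250:390]; t=cv2.imread('pics/w3.png')
cv2.imwrite('pics/z3.png',np.hstack([cv2.resize(im,(400,400)),cv2.resize(t[80:330,195:445],(400,400))]))
E
```

```text
clock: 5.75
ee_pos: [0.4595, 0.1094, 0.2995]
tcp_rot: [[-0.725, 0.0, -0.689], [0.689, -0.0, -0.725], [-0.0, -1.0, -0.0]]
contact_force: [-0.1, -0.2, 0.3]
finger_gap: 0.0004
[0.45951988 0.10939154 0.29950722] [[np.float64(317.21319084963915), np.float64(236.8065307517618)], [np.float64(316.65545081678584), np.float64(253.32540527075065)]]
```

View pics/z3.png

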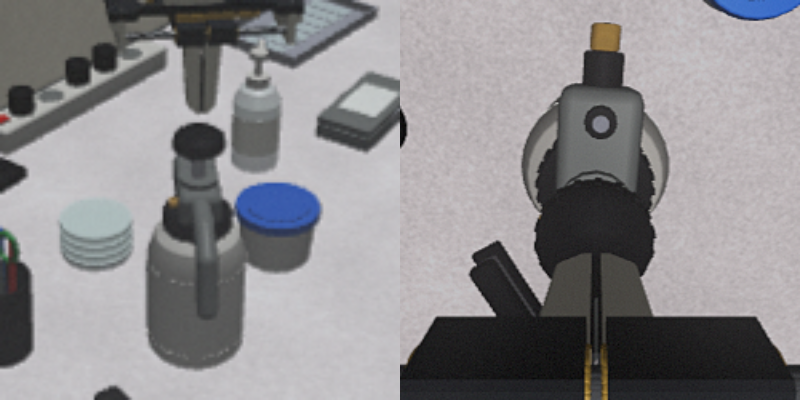

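The fingers are centred over the knob, whose top is at about crop (595,225) in the right-hand view. The pin, at crop (600,122), is clear of them. First stroke.

```bash
python3 -m inch '[{"tx":0,"ty":0.02,"tz":0,"wx":0,"wy":0,"wz":0,"gripper":0},{"tx":0,"ty":0.01,"tz":0,"wx":0,"wy":0,"wz":0,"gripper":0},{"tx":0,"ty":0.008,"tz":0,"wx":0,"wy":0,"wz":0,"gripper":0},{"tx":0,"ty":0.008,"tz":0,"wx":0,"wy":0,"wz":0,"gripper":0},{"tx":0,"ty":0.007,"tz":0,"wx":0,"wy":0,"wz":0,"gripper":0},{"tx":0,"ty":0,"tz":0,"wx":0,"wy":0,"wz":0,"gripper":0},{"tx":0,"ty":0,"tz":0,"wx":0,"wy":0,"wz":0,"gripper":0}]'
python3 - <<'E'
from h import *
s=arm.state();save('w4',viewer.capture('wrist'));save('s4',viewer.capture('side'))
print(s['ee_pos'],s['contact_force'])
im=cv2.imread('pics/s4.png')[150:290,250:390]; t=cv2.imread('pics/w4.png')
cv2.imwrite('pics/z4.png',np.hstack([cv2.resize(im,(400,400)),cv2.resize(t[80:330,195:445],(400,400))]))
E
```

```text
clock: 6.55
ee_pos: [0.4602, 0.1095, 0.2483]
tcp_rot: [[-0.724, 0.003, -0.69], [0.69, 0.001, -0.724], [-0.002, -1.0, -0.003]]
contact_force: [-1.8, -0.4, 14.6]
finger_gap: 0.0006
[0.46018972 0.10949692 0.24830141] [-1.75586148 -0.37931184 14.59624565]
```

View pics/z4.png

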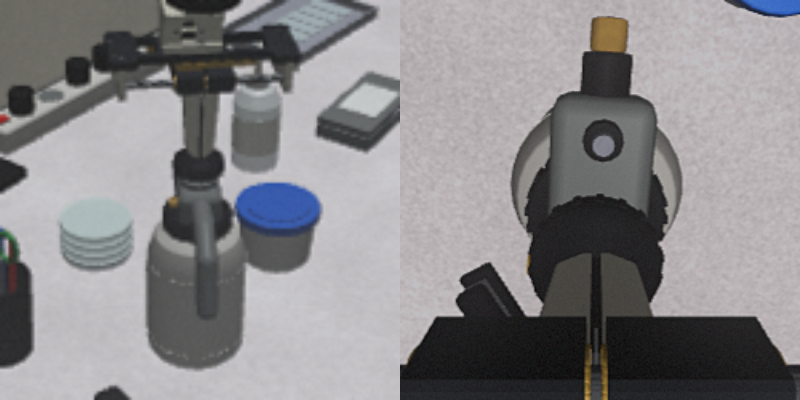

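The knob is down to 0.248 (about 27 mm) at 14.6 N, which matches the spring, and the sprayer stands still. I let it up and repeat slightly deeper.

```bash
python3 -m inch '[{"tx":0,"ty":0.002,"tz":0,"wx":0,"wy":0,"wz":0,"gripper":0},{"tx":0,"ty":-0.013,"tz":0,"wx":0,"wy":0,"wz":0,"gripper":0},{"tx":0,"ty":-0.013,"tz":0,"wx":0,"wy":0,"wz":0,"gripper":0},{"tx":0,"ty":-0.013,"tz":0,"wx":0,"wy":0,"wz":0,"gripper":0},{"tx":0,"ty":0,"tz":0,"wx":0,"wy":0,"wz":0,"gripper":0},{"tx":0,"ty":0,"tz":0,"wx":0,"wy":0,"wz":0,"gripper":0}]'
python3 -m inch '[{"tx":0,"ty":0.01,"tz":0,"wx":0,"wy":0,"wz":0,"gripper":0},{"tx":0,"ty":0.01,"tz":0,"wx":0,"wy":0,"wz":0,"gripper":0},{"tx":0,"ty":0.01,"tz":0,"wx":0,"wy":0,"wz":0,"gripper":0},{"tx":0,"ty":0.009,"tz":0,"wx":0,"wy":0,"wz":0,"gripper":0},{"tx":0,"ty":0,"tz":0,"wx":0,"wy":0,"wz":0,"gripper":0},{"tx":0,"ty":0,"tz":0,"wx":0,"wy":0,"wz":0,"gripper":0}]'
python3 -m inch '[{"tx":0,"ty":-0.013,"tz":0,"wx":0,"wy":0,"wz":0,"gripper":0},{"tx":0,"ty":-0.013,"tz":0,"wx":0,"wy":0,"wz":0,"gripper":0},{"tx":0,"ty":-0.013,"tz":0,"wx":0,"wy":0,"wz":0,"gripper":0},{"tx":0,"ty":0,"tz":0,"wx":0,"wy":0,"wz":0,"gripper":0},{"tx":0,"ty":0,"tz":0,"wx":0,"wy":0,"wz":0,"gripper":0}]'
python3 - <<'E'
from h import *
s=arm.state();save('w5',viewer.capture('wrist'));save('s5',viewer.capture('side'))
print(s['ee_pos'],s['contact_force'])
im=cv2.imread('pics/s5.png')[150:290,250:390]; t=cv2.imread('pics/w5.png')
cv2.imwrite('pics/z5.png',np.hstack([cv2.resize(im,(400,400)),cv2.resize(t[110:210,270:370],(400,400),interpolation=cv2.INTER_CUBIC)]))
E
```

```text
clock: 7.25
ee_pos: [0.4596, 0.1094, 0.2825]
tcp_rot: [[-0.724, -0.0, -0.69], [0.69, -0.0, -0.724], [0.0, -1.0, 0.0]]
contact_force: [-0.1, 0.5, -0.4]
finger_gap: 0.0001
clock: 7.85
ee_pos: [0.4598, 0.1095, 0.2441]
tcp_rot: [[-0.724, 0.002, -0.69], [0.69, 0.0, -0.724], [-0.001, -1.0, -0.001]]
contact_force: [0.6, -0.1, 15.2]
finger_gap: 0.0003
clock: 8.35
ee_pos: [0.4593, 0.1094, 0.2813]
tcp_rot: [[-0.724, -0.001, -0.69], [0.69, -0.0, -0.724], [0.001, -1.0, 0.001]]
contact_force: [0.9, 0.8, -0.4]
finger_gap: 0.0005
[0.45934486 0.1094385  0.28129819] [ 0.93379835  0.81337387 -0.4473162 ]
```

View pics/z5.png

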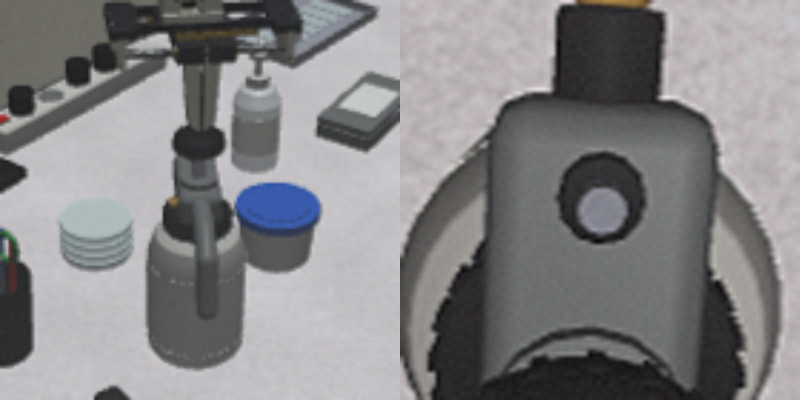

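The knob is back up and free (0 N), and the sprayer has not moved. The pin disc, at crop (603,210), has shifted within its gland, so it is rising. Two more strokes, then a look.

```bash
for i in 1; do
python3 -m inch '[{"tx":0,"ty":0.01,"tz":0,"wx":0,"wy":0,"wz":0,"gripper":0},{"tx":0,"ty":0.01,"tz":0,"wx":0,"wy":0,"wz":0,"gripper":0},{"tx":0,"ty":0.01,"tz":0,"wx":0,"wy":0,"wz":0,"gripper":0},{"tx":0,"ty":0.008,"tz":0,"wx":0,"wy":0,"wz":0,"gripper":0},{"tx":0,"ty":0,"tz":0,"wx":0,"wy":0,"wz":0,"gripper":0},{"tx":0,"ty":0,"tz":0,"wx":0,"wy":0,"wz":0,"gripper":0},{"tx":0,"ty":-0.013,"tz":0,"wx":0,"wy":0,"wz":0,"gripper":0},{"tx":0,"ty":-0.013,"tz":0,"wx":0,"wy":0,"wz":0,"gripper":0},{"tx":0,"ty":-0.012,"tz":0,"wx":0,"wy":0,"wz":0,"gripper":0},{"tx":0,"ty":0,"tz":0,"wx":0,"wy":0,"wz":0,"gripper":0},{"tx":0,"ty":0,"tz":0,"wx":0,"wy":0,"wz":0,"gripper":0},{"tx":0,"ty":0,"tz":0,"wx":0,"wy":0,"wz":0,"gripper":0}]'; done
python3 -m inch '[{"tx":0,"ty":0.01,"tz":0,"wx":0,"wy":0,"wz":0,"gripper":0},{"tx":0,"ty":0.01,"tz":0,"wx":0,"wy":0,"wz":0,"gripper":0},{"tx":0,"ty":0.01,"tz":0,"wx":0,"wy":0,"wz":0,"gripper":0},{"tx":0,"ty":0.008,"tz":0,"wx":0,"wy":0,"wz":0,"gripper":0},{"tx":0,"ty":0,"tz":0,"wx":0,"wy":0,"wz":0,"gripper":0},{"tx":0,"ty":0,"tz":0,"wx":0,"wy":0,"wz":0,"gripper":0}]'
python3 -m inch '[{"tx":0,"ty":-0.013,"tz":0,"wx":0,"wy":0,"wz":0,"gripper":0},{"tx":0,"ty":-0.013,"tz":0,"wx":0,"wy":0,"wz":0,"gripper":0},{"tx":0,"ty":-0.012,"tz":0,"wx":0,"wy":0,"wz":0,"gripper":0},{"tx":0,"ty":0,"tz":0,"wx":0,"wy":0,"wz":0,"gripper":0},{"tx":0,"ty":0,"tz":0,"wx":0,"wy":0,"wz":0,"gripper":0}]'
python3 - <<'E'
from h import *
s=arm.state();save('w6',viewer.capture('wrist'))
t=cv2.imread('pics/w6.png'); np.set_printoptions(precision=4)
print(place_of('wrist','pin_top')[:2])
p=np.array([.4595,.109]);n=-np.array(s['tcp_rot'])[:2,0]
for h in (.222,.231,.234,.237,.240): print(h,proj('wrist',[*(p+.047*n),h],s))
cv2.imwrite('pics/z6.png',cv2.resize(t[110:210,270:370],(500,500),interpolation=cv2.INTER_CUBIC))
E
```

```text
clock: 9.65
ee_pos: [0.4593, 0.1094, 0.2813]
tcp_rot: [[-0.724, -0.002, -0.69], [0.69, -0.0, -0.724], [0.001, -1.0, 0.001]]
contact_force: [0.5, -0.2, 0.3]
finger_gap: 0.0005
clock: 10.25
ee_pos: [0.4598, 0.1095, 0.245]
tcp_rot: [[-0.724, 0.002, -0.69], [0.69, 0.0, -0.724], [-0.001, -1.0, -0.001]]
contact_force: [-1.2, -0.4, 16.2]
finger_gap: 0.0009
clock: 10.75
ee_pos: [0.4594, 0.1094, 0.2815]
tcp_rot: [[-0.724, -0.001, -0.69], [0.69, -0.0, -0.724], [0.001, -1.0, 0.001]]
contact_force: [0.4, -0.4, -1.3]
finger_gap: 0.0007
[{'point': [318.8, 164.2], 'p': 0.44}]
0.222 [np.float64(317.0895951915864), np.float64(160.06033755215367)]
0.231 [np.float64(317.07469172456786), np.float64(161.98310843792655)]
0.234 [np.float64(317.06945596851403), np.float64(162.6585995362607)]
0.237 [np.float64(317.06407709047716), np.float64(163.35255551808353)]
0.24 [np.float64(317.05854914067174), np.float64(164.06574399501)]
```

View pics/z6.png

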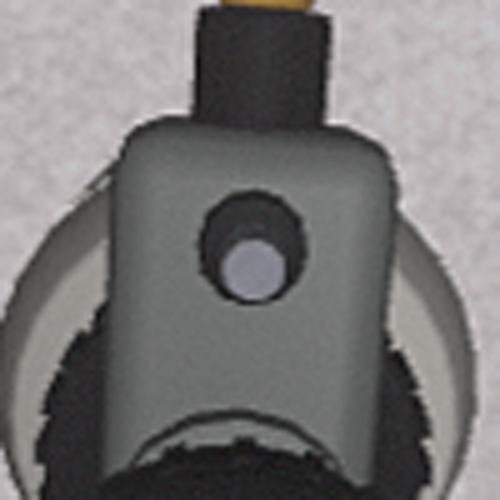

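The pin disc is at row ~164, further out again and near where full extension should project. The wrist view is too steep to tell the last step. Extra strokes are harmless, so I do three more.

```bash

python3 -m inch '[{"tx":0,"ty":0.01,"tz":0,"wx":0,"wy":0,"wz":0,"gripper":0},{"tx":0,"ty":0.01,"tz":0,"wx":0,"wy":0,"wz":0,"gripper":0},{"tx":0,"ty":0.01,"tz":0,"wx":0,"wy":0,"wz":0,"gripper":0},{"tx":0,"ty":0.008,"tz":0,"wx":0,"wy":0,"wz":0,"gripper":0},{"tx":0,"ty":0,"tz":0,"wx":0,"wy":0,"wz":0,"gripper":0},{"tx":0,"ty":0,"tz":0,"wx":0,"wy":0,"wz":0,"gripper":0},{"tx":0,"ty":-0.013,"tz":0,"wx":0,"wy":0,"wz":0,"gripper":0},{"tx":0,"ty":-0.013,"tz":0,"wx":0,"wy":0,"wz":0,"gripper":0},{"tx":0,"ty":-0.012,"tz":0,"wx":0,"wy":0,"wz":0,"gripper":0},{"tx":0,"ty":0,"tz":0,"wx":0,"wy":0,"wz":0,"gripper":0},{"tx":0,"ty":0,"tz":0,"wx":0,"wy":0,"wz":0,"gripper":0},{"tx":0,"ty":0,"tz":0,"wx":0,"wy":0,"wz":0,"gripper":0}]'
python3 -m inch '[{"tx":0,"ty":0.01,"tz":0,"wx":0,"wy":0,"wz":0,"gripper":0},{"tx":0,"ty":0.01,"tz":0,"wx":0,"wy":0,"wz":0,"gripper":0},{"tx":0,"ty":0.01,"tz":0,"wx":0,"wy":0,"wz":0,"gripper":0},{"tx":0,"ty":0.008,"tz":0,"wx":0,"wy":0,"wz":0,"gripper":0},{"tx":0,"ty":0,"tz":0,"wx":0,"wy":0,"wz":0,"gripper":0},{"tx":0,"ty":0,"tz":0,"wx":0,"wy":0,"wz":0,"gripper":0},{"tx":0,"ty":-0.013,"tz":0,"wx":0,"wy":0,"wz":0,"gripper":0},{"tx":0,"ty":-0.013,"tz":0,"wx":0,"wy":0,"wz":0,"gripper":0},{"tx":0,"ty":-0.012,"tz":0,"wx":0,"wy":0,"wz":0,"gripper":0},{"tx":0,"ty":0,"tz":0,"wx":0,"wy":0,"wz":0,"gripper":0},{"tx":0,"ty":0,"tz":0,"wx":0,"wy":0,"wz":0,"gripper":0},{"tx":0,"ty":0,"tz":0,"wx":0,"wy":0,"wz":0,"gripper":0}]'
python3 -m inch '[{"tx":0,"ty":0.01,"tz":0,"wx":0,"wy":0,"wz":0,"gripper":0},{"tx":0,"ty":0.01,"tz":0,"wx":0,"wy":0,"wz":0,"gripper":0},{"tx":0,"ty":0.01,"tz":0,"wx":0,"wy":0,"wz":0,"gripper":0},{"tx":0,"ty":0.008,"tz":0,"wx":0,"wy":0,"wz":0,"gripper":0},{"tx":0,"ty":0,"tz":0,"wx":0,"wy":0,"wz":0,"gripper":0},{"tx":0,"ty":0,"tz":0,"wx":0,"wy":0,"wz":0,"gripper":0},{"tx":0,"ty":-0.013,"tz":0,"wx":0,"wy":0,"wz":0,"gripper":0},{"tx":0,"ty":-0.013,"tz":0,"wx":0,"wy":0,"wz":0,"gripper":0},{"tx":0,"ty":-0.012,"tz":0,"wx":0,"wy":0,"wz":0,"gripper":0},{"tx":0,"ty":-0.02,"tz":0,"wx":0,"wy":0,"wz":0,"gripper":0},{"tx":0,"ty":-0.03,"tz":0,"wx":0,"wy":0,"wz":0,"gripper":0},{"tx":0,"ty":-0.03,"tz":0,"wx":0,"wy":0,"wz":0,"gripper":0}]'
python3 -c "
from h import *
s=arm.state();save('w7',viewer.capture('wrist'));save('t7',viewer.capture('top'))
cv2.imwrite('pics/z7.png',cv2.resize(cv2.imread('pics/w7.png')[100:240,250:390],(560,560),interpolation=cv2.INTER_CUBIC))
print(place_of('wrist','pin_top')[:1],place_of('wrist','knob_top')[:1],s['ee_pos'])"
```

```text
clock: 12.05
ee_pos: [0.4593, 0.1094, 0.2813]
tcp_rot: [[-0.724, -0.002, -0.69], [0.69, -0.0, -0.724], [0.001, -1.0, 0.001]]
contact_force: [0.5, 0.4, 0.5]
finger_gap: 0.0004
clock: 13.25
ee_pos: [0.4593, 0.1094, 0.2813]
tcp_rot: [[-0.724, -0.002, -0.69], [0.69, -0.0, -0.724], [0.001, -1.0, 0.001]]
contact_force: [0.2, 0.3, -0.3]
finger_gap: 0.0007
clock: 14.45
ee_pos: [0.4593, 0.1094, 0.3623]
tcp_rot: [[-0.724, -0.002, -0.69], [0.69, -0.0, -0.724], [0.001, -1.0, 0.001]]
contact_force: [1.1, -0.0, -0.1]
finger_gap: 0.0002
[{'point': [317.0, 150.2], 'p': 0.47}] [{'point': [317.1, 207.2], 'p': 0.59}] [0.45930688 0.1094201  0.3623178 ]
```

View pics/z7.png

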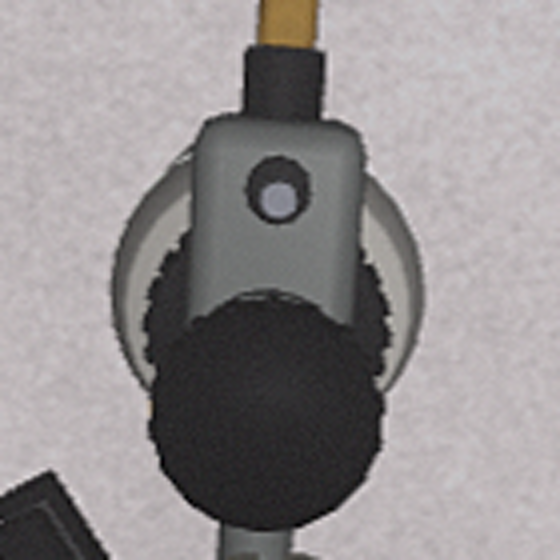

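From above, the pin disc is at crop (279,198), the knob is up, and nothing looks out of place. I'll back off along the nozzle direction and tilt the camera for an oblique look at the rings.

```bash

python3 -m inch '[{"tx":-0.03,"ty":0,"tz":0,"wx":0,"wy":0,"wz":0,"gripper":0},{"tx":-0.03,"ty":0,"tz":0,"wx":0,"wy":0,"wz":0,"gripper":0},{"tx":-0.03,"ty":0,"tz":0,"wx":0,"wy":0,"wz":0,"gripper":0},{"tx":-0.03,"ty":0,"tz":0,"wx":0,"wy":0,"wz":0,"gripper":0},{"tx":-0.02,"ty":0,"tz":0,"wx":0,"wy":0,"wz":0,"gripper":0},{"tx":0,"ty":0,"tz":0,"wx":0,"wy":0,"wz":-0.1,"gripper":0},{"tx":0,"ty":0,"tz":0,"wx":0,"wy":0,"wz":-0.1,"gripper":0},{"tx":0,"ty":0,"tz":0,"wx":0,"wy":0,"wz":-0.1,"gripper":0},{"tx":0,"ty":0,"tz":0,"wx":0,"wy":0,"wz":-0.1,"gripper":0},{"tx":0,"ty":0,"tz":0,"wx":0,"wy":0,"wz":-0.1,"gripper":0},{"tx":0,"ty":0,"tz":0,"wx":0,"wy":0,"wz":0,"gripper":0},{"tx":0,"ty":0,"tz":0,"wx":0,"wy":0,"wz":0,"gripper":0}]'
python3 -c "
from h import *
s=arm.state();save('w8',viewer.capture('wrist'))
print(proj('wrist',[.4934,.0767,.24],s),place_of('wrist','pin_top')[:1],place_of('wrist','knob_top')[:1])"
```

```text
clock: 15.85
ee_pos: [0.5611, 0.0126, 0.361]
tcp_rot: [[-0.635, -0.347, -0.69], [0.607, 0.33, -0.724], [0.479, -0.878, 0.001]]
contact_force: [0.2, -0.0, -0.7]
finger_gap: 0.0006
[np.float64(317.3251762741027), np.float64(212.05319889026177)] [{'point': [319.1, 210.4], 'p': 0.42}] []
```

View pics/w8.png

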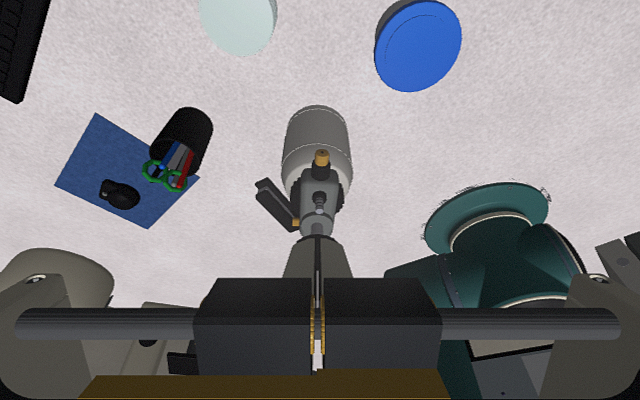

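```bash
python3 -c "
from h import *
cv2.imwrite('pics/z8.png',cv2.resize(cv2.imread('pics/w8.png')[170:245,280:355],(600,600),interpolation=cv2.INTER_CUBIC))
s=arm.state()
for h in (.222,.237,.240): print(h,proj('wrist',[.4934,.0767,h],s))
print(proj('wrist',[.4595,.109,.275],s))"
```

```text
0.222 [np.float64(317.61032122214885), np.float64(199.06231058261324)]
0.237 [np.float64(317.59172526876335), np.float64(208.45158335350476)]
0.24 [np.float64(317.58786551147216), np.float64(210.40041132082754)]
[np.float64(317.51932648873907), np.float64(260.7020837258672)]
```

View pics/z8.png

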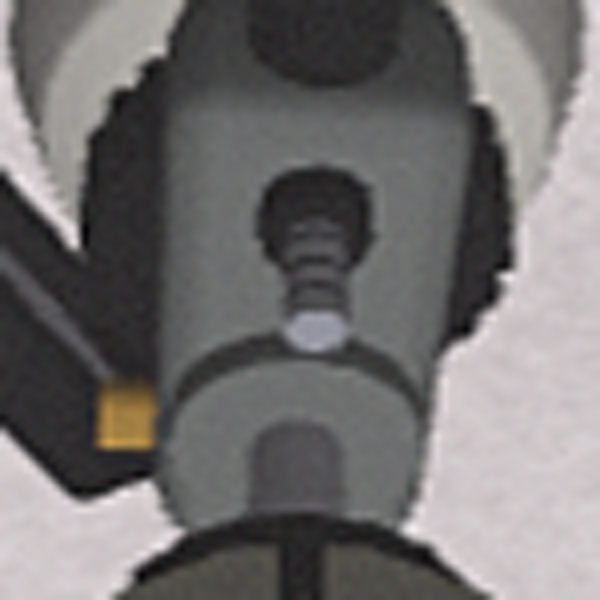

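The pin stands well out. Its top is at row ~211, where 0.240 m should project (210.4; flush would be 199), and its dark rings show above the gland. A final check of knob and sprayer position against the start.

```bash
python3 -c "
from h import *
save('s9',viewer.capture('side'))
a=cv2.imread('pics/s9.png');b=cv2.imread('pics/side0.png')
cv2.imwrite('pics/z9.png',np.hstack([cv2.resize(x[170:290,230:350],(400,400)) for x in (b,a)]))
print([place_of('side',q)[:1] for q in ('knob_top','sprayer')],arm.state()['contact_force'])"
```

```text
[[{'point': [317.4, 195.8], 'p': 0.54}], [{'point': [315.0, 268.8], 'p': 0.69}]] [ 0.30230584 -0.26643322  0.18391702]
```

View pics/z9.png

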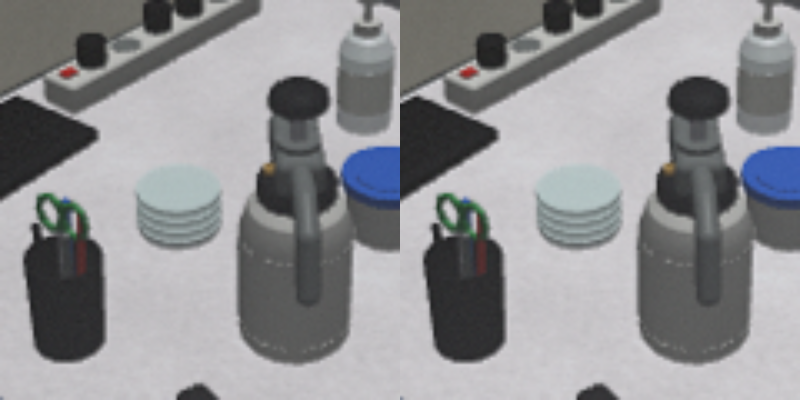

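Before (left) and after (right) look the same: knob up at crop (298,98) and (698,98), sprayer and bystanders unmoved.

```bash
python3 -c "
from h import *
print(workorder.sign_off())"
```

```text
the job is handed in; nothing more can be done
None
```

The sprayer is up to pressure, and I handed the job in at about 16 s with the arm clear of everything. I pressed the knob from above with shut fingertips for seven strokes. The three I measured at the bottom went about 27 to 31 mm down at 15 to 16 N, and I let the knob spring back fully each time.

- **Pin:** in the final oblique wrist view its top is at row 211. A fully out pin at 240 mm should show at 210.4, and a flush one at 199. The dark rings stand clear of the gland. The third ring is blurry at that resolution, but the pin height and the extra strokes agree that it is fully out.
- **Knob and surroundings:** the before and after side views match, with the knob up and the sprayer and the bystanders in view unmoved. The contact force read about zero.
- **Problems and disagreements:** my first move calls were refused for missing keys, with no harm done. My triangulated knob height was 269 mm, against 275 mm in the text. The network's `place_of` points for the sprayer's base in the side view differed by about 3 pixels before and after, though the pictures show no shift.

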